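Close a clamping jig on two slats and lock it with a wedge

TASK

Clamp the two loose slats in the jig: slide the moving jaw along until it presses both slats flat and tight against the fixed jaw. Then lay the wooden wedge (the tapered block with the upright grip) flat on the bed in the gap behind the moving jaw, thin end first, and tap it in until it goes no further, and let go. Leave the other things on the bench where they are.

Things in the scene. Friction and masses are not known exactly. Their poses are not given: they have to be found in the camera images.
- jig: Fixed wooden clamping jig. Origin on the bench surface; z up, x roughly to the robot's left, y along the slide, roughly towards the robot and to the fixed jaw (lengths here and below in mm). Plywood bed, top at z 20, x -140 to 110, y -180 to 180. From -y to +y on it: cleat, gap, moving jaw, slat_b, slat_a, fixed jaw.
- fixed_jaw (a point): Middle of the top edge of the fixed jaw's face, at jig x 10, y 115, z 60. The face is upright, 150 long along jig x, and looks to -y, to the slats.
- cleat (a point): Middle of the top edge of the cleat's face, at jig x 10, y -75, z 55. The cleat is a fixed block, x -40 to 60, y -105 to -75; its face is upright, parallel to jig x, and looks to +y.
- lamp_tube (a point): Middle of the aluminium lamp tube, diameter 40, level along jig y right over the slide: axis at jig x 20, z 200, lowest point z 177, y -170 to 176, on 16 mm posts at jig x 20, y -160 and 166. A gripper pointing straight down has no room at the moving jaw; tilted about 40 degrees, its body leaning back to jig -x, it reaches the grip with fingers closing along jig y.
- jaw (a joint): Travel of the moving jaw along jig y in m: 0 fully open, grows towards the fixed jaw; 0.062 with both slats tight between the jaws (0.075 is its end of travel, without slats). It slides stiffly, about 4 N of friction and a few N more when it pushes slats, and stays where it is left.
- jaw_grip (a point): Point in the upright grip on the moving jaw, 20 below its top, at jig x 0, y = joint value - 46, z 85. Grip: 40 along jig x, 20 thick along jig y, z 55 to 105. The wooden jaw under it: jig x -25 to 55, z 21 to 55; front face (to the slats) 19 to +y of this point.
- jaw_rear (a point): Point on the top edge of the moving jaw's rear face at jig x 0, 21 to -y of the grip point. The rear face is slanted 10 degrees to match the wedge: the gap between it and the cleat is wider at its -x end (the robot's right), where the wedge enters.
- slat_a: Loose light wooden slat, 160 x 40 x 22 mm, lying on the bed along jig x next to the fixed jaw. Origin: centre of its underside, x along its length. Clamped: at jig y 95.
- slat_b: Second slat, the same, between slat_a and the moving jaw. Clamped: at jig y 55.
- wedge: Loose wooden wedge, flat on the bench left or right of the jig, 110 long, 28 thick, about 0.15 kg. Origin on its underside below its grip; z up, x to the thin end. Thin end x 80, 62 wide (y -36.5 to 25.5); thick end x -30, 81 wide (y -36.5 to 44.5). The side at y -36.5 is straight and goes along the cleat; the other, slanted 10 degrees, along the moving jaw.
- wedge_grip (a point): Point in the wedge's upright grip, at wedge x 0, y 0, z 50. Grip: 36 along wedge x, 22 thick along y, z 28 to 70.
- wedge_tip (a point): Middle of the wedge's thin end on the underside (wedge x 80, y -5.5).
- wedge_home (a point): Where the wedge's origin comes when it is home with the slats clamped, wedge x parallel to jig x: jig x -35, y -38.5, z 20 (thin end then at jig x 45; thick end 40 out of the jaw on its -x side). Laid 50 short of this it has about 9 mm of play. Pushes or taps of 15 to 20 N on the thick end drive it home.
- offcut: Bystander on the other side of the jig from the wedge: loose rectangular offcut of the same wood, 110 x 70 mm, with a 30 mm wide bar all along the top, 56 mm high, no taper. Origin: centre of underside.
- tin: Bystander: small steel tin, 44 mm wide, 45 high, standing on the far left part of the jig's bed. Origin: centre of underside.
- hammer: Bystander: hammer lying to the far right of the jig. Origin: its underside.
- screwdriver: Bystander: screwdriver lying to the far left of the jig. Origin: its underside.
- mug: Bystander: white mug, 80 mm wide, 90 high, far left. Origin: centre of underside.
- tape: Bystander: grey ring of tape, 100 mm wide, 30 high, far right. Origin: centre of underside.
- jar: Bystander: closed glass jar, 60 mm wide, 90 high, far left. Origin: centre of underside.
Mind the look-alikes: they are no part of the job. Leave any pink look-alike of the slat_a alone. Leave any yellow look-alike of the wedge alone.

How it is judged:
By the outcome, as a careful person would: the job done as asked, in the order asked, and still so for the second after the job is handed in, with the robot touching nothing.
It also fails if it takes over 72 s, if anything falls off the work surface, if the arm or the gripper's body presses on something with over 40 N, if the wrist force passes 120 N, or if a joint passes its speed limit or range.

ROBOT

A 6-joint arm with a two-finger parallel gripper is mounted at the origin on the work surface. World frame = base frame: x ahead of the robot, y to its left, z up, the work surface at z = 0. Lengths are in mm, angles in rad, forces in N, time in s.
With the tool pointing down it reaches from about 275 to 850 mm from the base axis. Payload 19 kg.
Tool frame: the origin (TCP) lies midway between the tips of the shut fingers; the grasp point (between the pads) lies robot.grip_point_offset behind it (robot.grip_point_offset is the distance from the TCP to the grasp point, in mm); y points along the fingers, z is the direction in which the jaws open and shut, and the axes are right-handed (so a half turn about y gives the same grasp; the last joint's range is limited). The gripper opens to 85 mm and grips with 20 to 120 N. Pads are 22 mm wide; open, the fingers measure 114 mm over their backs; the gripper's body (76 mm by 85 mm) begins 54 mm behind the grasp point. The pads swing forward as they close: fully open they stand 13 mm farther back than shut.
Start: joints at [1.111, 0.15, 1.437, -0, 1.554, -0.134], TCP at [184.042, 544.719, 231.267] pointing down, gripper open.
Joint ranges: [-2.8, 2.8], [-0.68, 2.1], [0.12, 2.68], [-1.39, 4.53], [0.16, 2.79], [-2.81, 2.81]. Speed limits (rad/s): [1.89, 1.89, 2.22, 3.01, 3.01, 3.01].

INTERFACE

Orientations are given as a unit quaternion [x, y, z, w].
In Python, from workcell import readout, imaging, robot gives the robot as it stands.
- The arm moves only by the tool play_rows, never from a script. Its argument "motion" is one flat list of numbers, 7 for each row, row after row: the shift along the tool's x, y, z in mm, then the turn, a rotation vector about the tool's x, y, z in degrees, then the opening, from 0 (shut) to 1 (fully open). In form: [tx, ty, tz, wx, wy, wz, hand, tx, ty, tz, wx, wy, wz, hand, ...]. A call has 1 to 20 rows; each row shifts and turns the commanded pose from where the row before left it, along the tool's axes as they then stand; what a row does not reach is not made up. A row lasts 1/12 s, in which the tool goes at most 41.7 mm and 7.16 degrees, less where a joint would pass 70% of its speed; a pose out of reach is approached as far as the arm can. A call with a gripper value outside its range is refused whole. The fingers move at their own pace and stop on an object; the grip force is fixed at half the most. Time passes only in rows, so rows that do not move let the fingers close. It gives the time, the measured TCP pose, the force and the opening at its end, in the units of the state.
- readout.state(): the state, without advancing time (a new reading comes with each control period).
- imaging.camera(name): name is "scene" or "top" or "wrist"; returns the picture (384x512x3 uint8, red, green, blue); there is no depth.
- imaging.camera_model(name): a dict with "fx", "fy", "cx", "cy" (pixels), "eye" and "rotation" of the camera in the world. Camera axes: x right, y up, looking along -z (the intrinsics and any distortion apply to the point x, -y, -z); pixel columns grow to the right and rows downward; lengths in mm; the calibration is good to about 2 mm. A picture is of the moment at which its call begins: read the wrist's pose just before it. camera_model takes no time and is no camera call; for the wrist camera it gives the pose at the moment of the call.
- robot.finish_job(): hands the job in, once; it reports no verdict.
The state is a dict: "time_s": time; "joints": joint angles; "joint_vel": joint speeds; "joint_efforts": joint torques, N m; "tool_pos": TCP position; "tcp_rot": TCP orientation; "ft_force": force on the tool from outside, world axes, zero at the start; "moment": the same for the moment, N m; "gripper_width": finger opening in mm.
Only numpy, scipy, OpenCV 4.12 (cv2) and the standard library are available. Lean on these libraries where they do the work, as an engineer would, in place of code of your own. Each camera call takes 0.05 s, during which the arm holds its last target.

## Working session

There is one attempt and no reset: what is moved stays moved. The work goes in short steps, Python scripts to look and compute and a tool call to move; the robot and the scene stay as the last step left them, time stands still between calls to the robot, and variables do not carry over. Pictures are saved under pics/ and viewed, and the job is handed in when it is done.

Besides the shell and the picture viewer there is one more tool, called after "Request:" as name(argument=value, ...) on one line, values as JSON. play_rows: Moves the arm, as the interface text tells. Its arguments: {"type":"object","properties":{"motion":{"type":"array","items":{"type":"number"}}},"required":["motion"]}

```bash
ls; mkdir -p pics; python3 - <<'E'
from workcell import readout, imaging, robot
import cv2
print(readout.state()); print(robot.grip_point_offset)
for n in ["scene","top","wrist"]:
    m=imaging.camera_model(n); print(n,m)
    cv2.imwrite(f"pics/{n}0.png",imaging.camera(n)[:,:,::-1])
E
```

```text
pics
{'time_s': 0.0, 'joints': array([ 1.11098009e+00,  1.50987487e-01,  1.43799815e+00,  1.98923701e-05,
        1.55381962e+00, -1.34005501e-01]), 'joint_vel': array([-0.00115897, -0.00112446, -0.00011741,  0.00010972, -0.00067754,
        0.00032362]), 'joint_efforts': array([ 9.66612424e-04, -7.13031220e+01, -5.70879328e+01, -2.84114758e-04,
        8.72532633e-03, -1.95540842e-06]), 'tool_pos': array([183.95232532, 544.52766618, 230.6909893 ]), 'tcp_rot': array([ 0.69815261, -0.11481493,  0.11455062, -0.69733681]), 'ft_force': array([ 0.50230094,  0.22223366, -0.28726824]), 'moment': array([0.02674372, 0.03299129, 0.01247044]), 'gripper_width': 85.15814483342064}
18.700000000000003
scene {'fx': 460.76749337643855, 'fy': 460.76749337643855, 'cx': 258.7278269545821, 'cy': 201.1342806750488, 'eye': array([1192.64399056, -507.25333792, 1122.60619666]), 'rotation': array([0.31630825, 0.1598384 , 0.40364519, 0.84348761])}
top {'fx': 425.070564367913, 'fy': 425.070564367913, 'cx': 256.5351245903807, 'cy': 197.98656782117354, 'eye': array([ 229.65558702,   40.50111365, 1394.57742588]), 'rotation': array([-0.07088138,  0.07865901,  0.74265629, -0.66124899])}
wrist {'fx': 298.3839872736061, 'fy': 298.3839872736061, 'cx': 251.17679542704656, 'cy': 195.81284814743643, 'eye': array([105.49510295, 570.706438  , 373.20145454]), 'rotation': array([-0.13356534, -0.09541322,  0.57497413,  0.80153688])}
```

View pics/scene0.png

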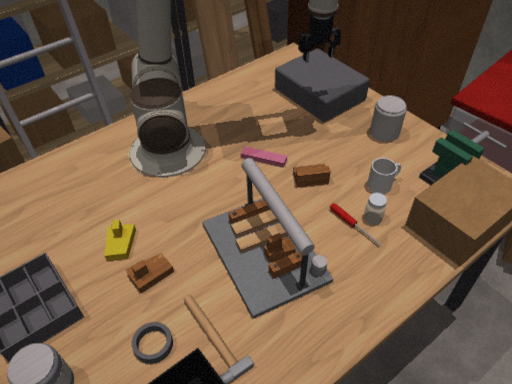

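View pics/top0.png

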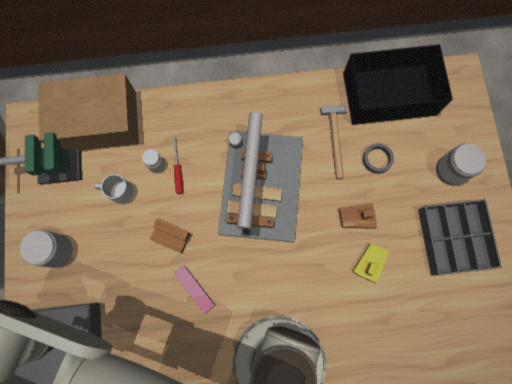

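View pics/wrist0.png

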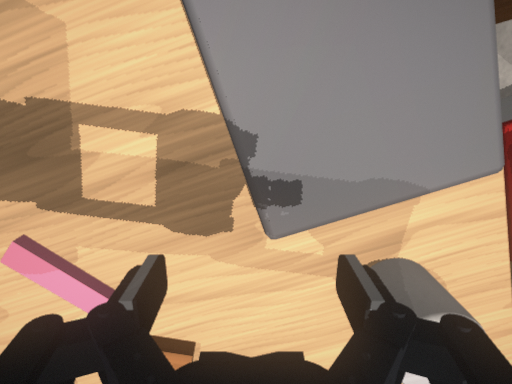

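The top view shows the jig bed at about (222–302, 130–242), the wedge at right (358,216), the offcut at left (170,235) and the yellow look-alike at (371,262). Next I'll look closer.

```bash
cat > h.py <<'E'
import numpy as np, cv2
from scipy.spatial.transform import Rotation as R
from workcell import readout, imaging, robot
def ray(m,u,v):
    d=np.array([(u-m['cx'])/m['fx'],-(v-m['cy'])/m['fy'],-1.0])
    return np.array(m['eye']),R.from_quat(m['rotation']).apply(d)
def onz(m,u,v,z):
    e,d=ray(m,u,v); return e+d*(z-e[2])/d[2]
def proj(m,p):
    c=R.from_quat(m['rotation']).inv().apply(np.asarray(p)-m['eye'])
    return np.array([m['cx']+m['fx']*c[0]/-c[2],m['cy']-m['fy']*c[1]/-c[2]])
E
python3 - <<'E'
from h import *
t=cv2.imread('pics/top0.png'); s=cv2.imread('pics/scene0.png')
cv2.imwrite('pics/topz.png',cv2.resize(t[120:250,205:395],None,fx=4,fy=4,interpolation=cv2.INTER_CUBIC))
cv2.imwrite('pics/scz.png',cv2.resize(s[150:310,100:340],None,fx=3.3,fy=3.3,interpolation=cv2.INTER_CUBIC))
print(imaging.camera_model('top').keys())
hsv=cv2.cvtColor(t,cv2.COLOR_BGR2HSV)
for p in [(260,215),(300,160),(350,217),(170,235),(250,190),(330,250)]: print(p,hsv[p[1],p[0]])
E
```

```text
dict_keys(['fx', 'fy', 'cx', 'cy', 'eye', 'rotation'])
(260, 215) [ 16  97 113]
(300, 160) [ 30   6 126]
(350, 217) [ 13 136 143]
(170, 235) [ 13 136 135]
(250, 190) [  8   6 162]
(330, 250) [ 18  93 179]
```

View pics/topz.png

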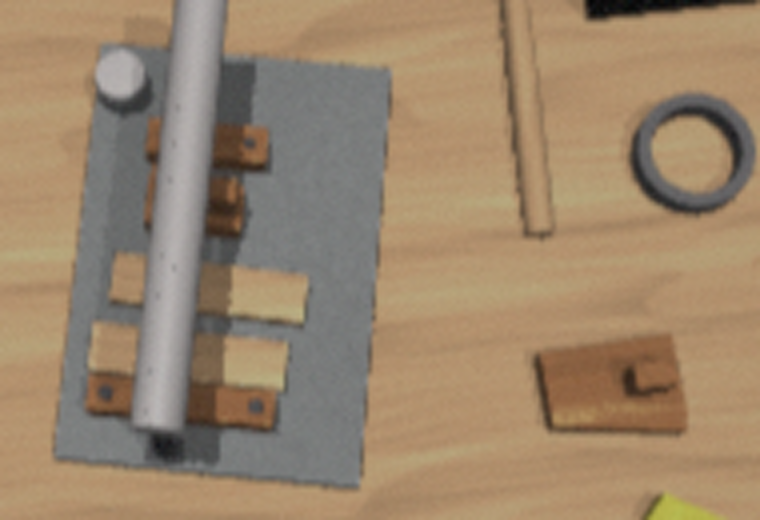

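View pics/scz.png

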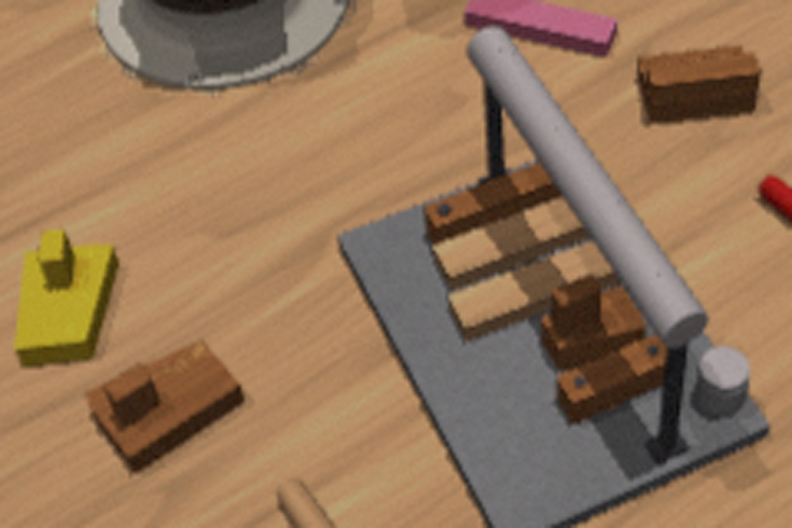

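The bed corners, cleat, jaw with grip, slats and wedge (thin end to the left) are all clear. Now measuring.

```bash
cat >> h.py <<'E'
def rigid(src,dst):
    src=np.array(src,float);dst=np.array(dst,float)
    a=src-src.mean(0);b=dst-dst.mean(0)
    th=np.arctan2((a[:,0]*b[:,1]-a[:,1]*b[:,0]).sum(),(a*b).sum())
    c,s=np.cos(th),np.sin(th);M=np.array([[c,-s],[s,c]])
    t=dst.mean(0)-M@src.mean(0)
    return th,t,np.linalg.norm(src@M.T+t-dst,axis=1)
E
python3 - <<'E'
from h import *
mt=imaging.camera_model('top');ms=imaging.camera_model('scene')
Z=lambda x,y:(205+(x+.5)/4-.5,120+(y+.5)/4-.5)
S=lambda x,y:(100+(x+.5)/3.3-.5,150+(y+.5)/3.3-.5)
# jig: top corners
src=[(-140,-180),(-140,180),(110,180)]
dst=[onz(mt,*Z(*p),20)[:2] for p in [(390,68),(358,488),(54,459)]]
print('jig top',rigid(src,dst))
# scene: right-near corner (770,430)=(110,-180)?; left (340,242)=(-140,180)
src2=[(-140,180),(110,-180)]
dst2=[onz(ms,*S(*p),20)[:2] for p in [(340,240),(768,430)]]
print('jig scene',rigid(src2,dst2))
# wedge top face z28: thin corners, thick corners
w=[(80,-36.5),(80,25.5),(-30,44.5),(-30,-36.5)]
dw=[onz(mt,*Z(*p),28)[:2] for p in [(539,353),(548,431)]]
dw+= [onz(mt,*Z(*p),28)[:2] for p in [(686,433),(673,335)]]
print('wedge top',rigid(w,dw))
# corners in scene: thin-far? 
ds=[onz(ms,*S(*p),28)[:2] for p in [(243,388),(205,342),(88,395),(136,455)]]
print('wedge scene',rigid(w,ds), ds)
# grip top
print('grip',onz(mt,*Z(656,374),70))
E
```

```text
jig top (np.float64(1.36281058078448), array([571.57027691,   2.56252636]), array([0.30042138, 1.14439302, 1.44207562]))
jig scene (np.float64(1.35537710640289), array([580.82107488,  -2.68695501]), array([3.92580164, 3.92580164]))
wedge top (np.float64(1.578995208856917), array([ 422.17435714, -336.27745919]), array([1.16732587, 3.22468812, 1.98183918, 2.86765726]))
wedge scene (np.float64(1.5902071432879155), array([ 432.28622218, -335.81883272]), array([2.87298636, 2.40861708, 2.28688071, 3.74793263])) [array([ 467.38862087, -257.99386608]), array([ 405.20246259, -258.73719926]), array([ 389.73895973, -364.83990037]), array([ 467.87332063, -361.66497479])]
grip [ 423.59805313 -337.21367739   70.        ]
```

```bash
cat >> h.py <<'E'
def plan(p,Rt,st=None):
    st=st or readout.state()
    Rc=R.from_quat(st['tcp_rot'])
    w=(Rc.inv()*Rt).as_rotvec(degrees=True)
    d=Rc.inv().apply(np.array(p)-st['tool_pos']); d2=Rt.inv().apply(np.array(p)-st['tool_pos'])
    print('rot deg (tool)',w.round(2),np.linalg.norm(w).round(1)); print('shift before turn',d.round(1),' shift if turned first',d2.round(1))
def axes(x=None,y=None,z=None):
    y=np.array(y)/np.linalg.norm(y); z=np.array(z,float); z-=y*(z@y); z/=np.linalg.norm(z)
    return R.from_matrix(np.column_stack([np.cross(y,z),y,z]))
E
python3 - <<'E'
from h import *
st=readout.state()
print(R.from_quat(st['tcp_rot']).as_matrix().round(3))
m=imaging.camera_model('wrist')
Rc=R.from_quat(st['tcp_rot'])
print('cam in tool',Rc.inv().apply(m['eye']-st['tool_pos']),(Rc.inv()*R.from_quat(m['rotation'])).as_matrix().round(3))
th=1.3628; jx=[np.cos(th),np.sin(th),0]; jy=[-np.sin(th),np.cos(th),0]
for s in (1,-1):
    plan([400,-250,400],axes(y=[0,0,-1],z=s*np.array(jy)))
E
```

```text
[[ 0.947 -0.     0.32 ]
 [-0.32  -0.001  0.947]
 [-0.    -1.    -0.001]]
cam in tool [ -82.71351758 -142.40121643   -0.46982774] [[ 0.001 -0.946 -0.324]
 [-0.     0.324 -0.946]
 [ 1.     0.001 -0.   ]]
rot deg (tool) [ 3.000e-02 -9.675e+01 -5.000e-02] 96.7
shift before turn [ 458.9 -168.6 -683.8]  shift if turned first [-732.8 -169.1 -375.5]
rot deg (tool) [4.000e-02 8.325e+01 3.000e-02] 83.3
shift before turn [ 458.9 -168.6 -683.8]  shift if turned first [ 732.8 -169.1  375.5]
```

Request:
play_rows(motion=[27, -12, -27, 0, 0, 0, 1, 27, -12, -27, 0, 0, 0, 1, 27, -12, -27, 0, 0, 0, 1, 27, -12, -27, 0, 0, 0, 1, 27, -12, -27, 0, 0, 0, 1, 27, -12, -27, 0, 0, 0, 1, 27, -12, -27, 0, 0, 0, 1, 27, -12, -27, 0, 0, 0, 1, 27, -3, -27, 0, 0, 0, 1, 27, 0, -27, 0, 0, 0, 1, 27, 0, -27, 0, 0, 0, 1, 27, 0, -27, 0, 0, 0, 1, 27, 0, -27, 0, 0, 0, 1, 27, 0, -27, 0, 0, 0, 1, 27, 0, -27, 0, 0, 0, 1, 27, 0, -27, 0, 0, 0, 1, 27, 0, -27, 0, 0, 0, 1, 27, 0, -27, 0, 0, 0, 1, 27, 0, -27, 0, 0, 0, 1, 27, 0, -27, 0, 0, 0, 1])

```text
time_s: 1.82
tool_pos: [523.2, -141.7, 330.1]
tcp_rot: [0.698, -0.115, 0.115, -0.698]
ft_force: [1.3, 0.9, 0.4]
gripper_width: 85.3
```

Request:
play_rows(motion=[0, 0, 0, 0, 7, 0, 1, 0, 0, 0, 0, 7, 0, 1, 0, 0, 0, 0, 7, 0, 1, 0, 0, 0, 0, 7, 0, 1, 0, 0, 0, 0, 7, 0, 1, 0, 0, 0, 0, 7, 0, 1, 0, 0, 0, 0, 7, 0, 1, 0, 0, 0, 0, 7, 0, 1, 0, 0, 0, 0, 7, 0, 1, 0, 0, 0, 0, 7, 0, 1, 0, 0, 0, 0, 7, 0, 1, 0, 0, 0, 0, 6, 0, 1, 0, 0, 0, 0, 0, 0, 1, 0, 0, 0, 0, 0, 0, 1])

```text
time_s: 2.98
tool_pos: [522.8, -139.7, 330.1]
tcp_rot: [-0.448, 0.548, -0.547, 0.447]
ft_force: [0.4, -0.4, 0.7]
gripper_width: 85.4
```

```bash
python3 - <<'E'
from h import *
st=readout.state(); print(st['time_s'],st['joints'].round(3),st['tool_pos'],R.from_quat(st['tcp_rot']).as_matrix().round(3))
m=imaging.camera_model('wrist'); im=imaging.camera('wrist'); cv2.imwrite('pics/w1.png',im[:,:,::-1])
np.save('w1.npy',m,allow_pickle=True)
E
```

```text
2.9833 [-0.403  0.066  1.334 -0.     1.742 -0.203] [ 522.77541358 -139.68387691  330.13184385] [[-0.199 -0.     0.98 ]
 [-0.98   0.    -0.199]
 [ 0.    -1.    -0.   ]]
```

View pics/w1.png

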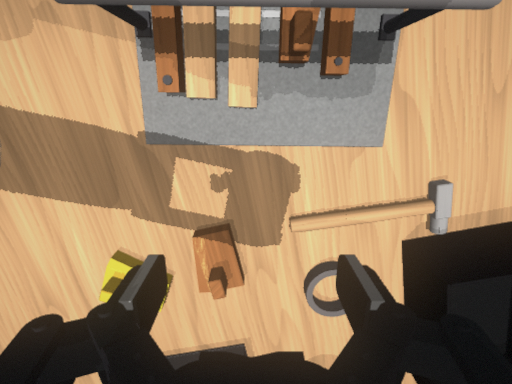

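The wrist view shows the bed's -x edge from (149,146) to (383,147), with the cleat, grip, slats and fixed jaw above it. The wedge is near (218,260), with its grip at (217,284).

```bash
python3 - <<'E'
import cv2
t=cv2.imread('pics/w1.png')
cv2.imwrite('pics/w1a.png',cv2.resize(t[0:155,130:400],None,fx=2.9,fy=2.9,interpolation=cv2.INTER_CUBIC))
cv2.imwrite('pics/w1b.png',cv2.resize(t[215:310,180:260],None,fx=6,fy=6,interpolation=cv2.INTER_CUBIC))
E
```

```text
(no output)
```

View pics/w1a.png

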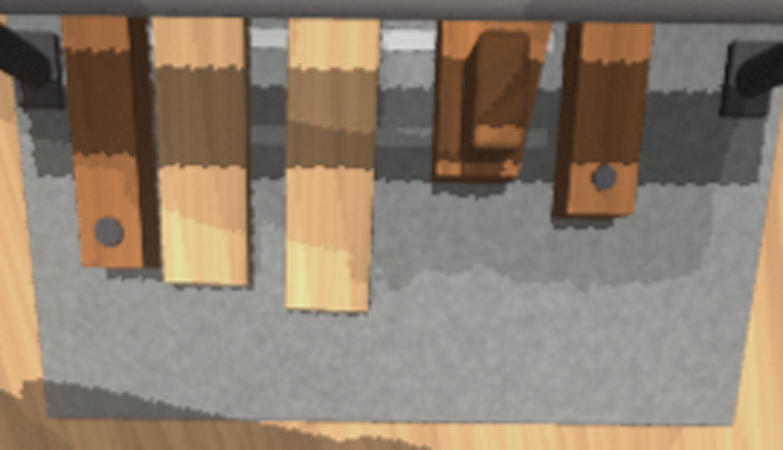

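View pics/w1b.png

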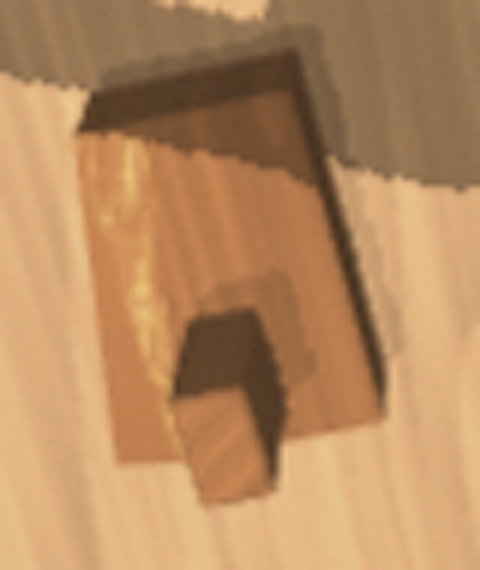

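```bash
python3 - <<'E'
from h import *
m=np.load('w1.npy',allow_pickle=True).item()
A=lambda x,y:(130+(x+.5)/2.9-.5,(y+.5)/2.9-.5)
B=lambda x,y:(180+(x+.5)/6-.5,215+(y+.5)/6-.5)
P=[(47,417,20),(735,425,20),(633,214,55),(142,267,60)]
src=[(-140,180),(-140,-180),(-40,-105),(-65,115)]
dst=[onz(m,*A(x,y),z)[:2] for x,y,z in P]
th,t,e=rigid(src,dst);print('jig',th,t,e)
w=[(80,25.5),(80,-36.5),(-30,-36.5),(-30,44.5)]
dw=[onz(m,*B(*p),28)[:2] for p in [(78,131),(296,91),(383,419),(117,465)]]
g=[(18,11),(18,-11),(-18,-11),(-18,11)]
dg=[onz(m,*B(*p),70)[:2] for p in [(172,402),(240,384),(275,488),(205,506)]]
print('wedge',rigid(w,dw));print('grip',rigid(g,dg));print('both',rigid(w+g,dw+dg))
c,s=np.cos(th),np.sin(th);M=np.array([[c,-s],[s,c]])
# jaw grip top z105 corners: right? near(-x) end
for q in [(474,146),(524,149),(476,31),(530,32)]:
    print('jg',(M.T@(onz(m,*A(*q),105)[:2]-t)).round(1))
for q in [(434,175),(518,178)]: print('jaw',(M.T@(onz(m,*A(*q),55)[:2]-t)).round(1))
for q in [(166,284),(249,285),(286,307),(368,310)]: print('slat',(M.T@(onz(m,*A(*q),42)[:2]-t)).round(1))
for q in [(577,215),(633,214)]: print('cleat',(M.T@(onz(m,*A(*q),55)[:2]-t)).round(1))
mt=imaging.camera_model('top');ms=imaging.camera_model('scene')
for n,p in (('L',(-140,180)),('R',(-140,-180))):
    pw=np.r_[M@np.array(p)+t,20]; print(n,pw.round(1),proj(mt,pw).round(1),proj(ms,pw).round(1))
E
```

```text
jig 1.3593742514902394 [574.27912105   2.3729158 ] [0.94298573 0.23965511 0.66549154 0.53036994]
wedge (np.float64(1.5792094116624216), array([ 426.9780442 , -336.57849089]), array([0.78663397, 1.58096828, 0.76989954, 1.66039002]))
grip (np.float64(1.6207005766929343), array([ 427.44950277, -336.16805761]), array([2.43194424, 1.48062931, 2.10915114, 1.09359769]))
both (np.float64(1.583771508753506), array([ 427.27081468, -336.3743751 ]), array([0.86822815, 1.90660771, 0.65118892, 1.51938633, 2.25245199,
       1.7488731 , 2.27214564, 1.72817199]))
jg [-20.  -25.5]
jg [-20.9 -44.8]
jg [ 18.5 -24.1]
jg [ 18.4 -44.1]
jaw [-25.5 -14.8]
jaw [-26.3 -52. ]
slat [-72.6 108.8]
slat [-72.6  69.6]
slat [-82.4  52.2]
slat [-83.4  13.1]
cleat [-41.1 -79.5]
cleat [ -40.4 -104.5]
L [368.9 -96.7  20. ] [294.2 240.8] [201.7 220. ]
R [ 720.9 -172.3   20. ] [302.3 136. ] [252.6 314.8]
```

```bash
cat >> h.py <<'E'
TH=1.3594;JT=np.array([574.3,2.4,0])
JR=R.from_rotvec([0,0,TH])
J=lambda p:JR.apply(p)+JT
Ji=lambda p:JR.inv().apply(np.array(p)-JT)
def tilt(deg):
    a=np.radians(deg); return JR*axes(y=[np.sin(a),0,-np.cos(a)],z=[0,-1,0])
def where():
    st=readout.state(); r=R.from_quat(st['tcp_rot']).as_matrix()
    print('t',round(st['time_s'],2),'jig tcp',Ji(st['tool_pos']).round(1),'grasp',Ji(st['tool_pos']-r[:,1]*robot.grip_point_offset).round(1),'tool y in jig',JR.inv().apply(r[:,1]).round(3),'w',round(st['gripper_width'],1),'F jig',JR.inv().apply(st['ft_force']).round(1),'q',st['joints'].round(2))
    return st
E
python3 - <<'E'
from h import *
st=where()
plan(J([-101+5-10,-34.8,73.8+110]),tilt(45))
plan(J([5.2,-34.8,73.8]),tilt(45))
E
```

```text
t 3.03 jig tcp [-149.7   20.6  330.2] grasp [-149.7   20.6  348.9] tool y in jig [-0.  0. -1.] w 85.5 F jig [-0.1 -0.  -0. ] q [-0.4   0.07  1.33 -0.    1.74 -0.2 ]
rot deg (tool) [ 0.28  0.63 45.  ] 45.0
shift before turn [-43.1 146.4  55.9]  shift if turned first [ 72.6 134.4  55.4]
rot deg (tool) [ 0.28  0.63 45.  ] 45.0
shift before turn [-154.3  256.4   57.3]  shift if turned first [ 71.7 290.9  55.4]
```

Request:
play_rows(motion=[0, 0, 0, 0.04, 0.1, 6.43, 0.65, 0, 0, 0, 0.04, 0.09, 6.43, 0.65, 0, 0, 0, 0.04, 0.09, 6.43, 0.65, 0, 0, 0, 0.04, 0.09, 6.43, 0.65, 0, 0, 0, 0.04, 0.09, 6.43, 0.65, 0, 0, 0, 0.04, 0.09, 6.43, 0.65, 0, 0, 0, 0.04, 0.08, 6.42, 0.65, 18, 15, 13.8, 0, 0, 0, 0.65, 18, 20, 13.8, 0, 0, 0, 0.65, 18, 30, 13.8, 0, 0, 0, 0.65, 18, 30, 13.8, 0, 0, 0, 0.65, 0, 25, 0, 0, 0, 0, 0.65, 0, 14, 0, 0, 0, 0, 0.65, 0, 0, 0, 0, 0, 0, 0.65, 0, 0, 0, 0, 0, 0, 0.65])

```text
time_s: 4.28
tool_pos: [586.1, -108.4, 185.5]
tcp_rot: [-0.199, 0.678, -0.339, 0.621]
ft_force: [-0.7, 0.1, 0.7]
gripper_width: 55.3
```

```bash
python3 - <<'E'
from h import *
st=where()
plan(J([5.2,-34.8,73.8]),tilt(45))
for n in ('scene','wrist'):
    cv2.imwrite(f'pics/{n}2.png',cv2.resize(imaging.camera(n)[:,:,::-1],None,fx=1.5,fy=1.5))
E
```

```text
t 4.28 jig tcp [-105.9  -34.8  185.5] grasp [-119.1  -34.8  198.7] tool y in jig [ 0.707 -0.003 -0.707] w 55.3 F jig [-0.1  0.7  0.7] q [-0.67  0.35  1.48  0.69  1.69 -0.51]
rot deg (tool) [-0.16 -0.    0.01] 0.2
shift before turn [  0.4 157.5  -0.5]  shift if turned first [  0.4 157.5  -0. ]
```

View pics/scene2.png

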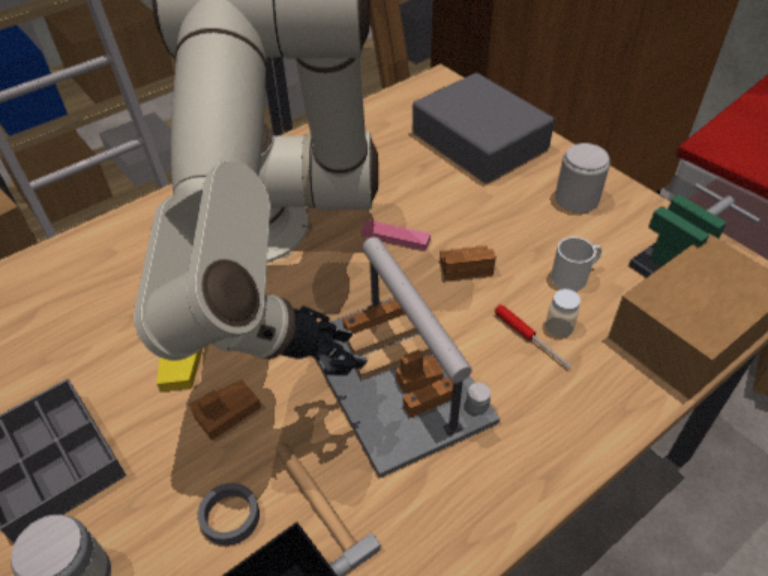

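View pics/wrist2.png

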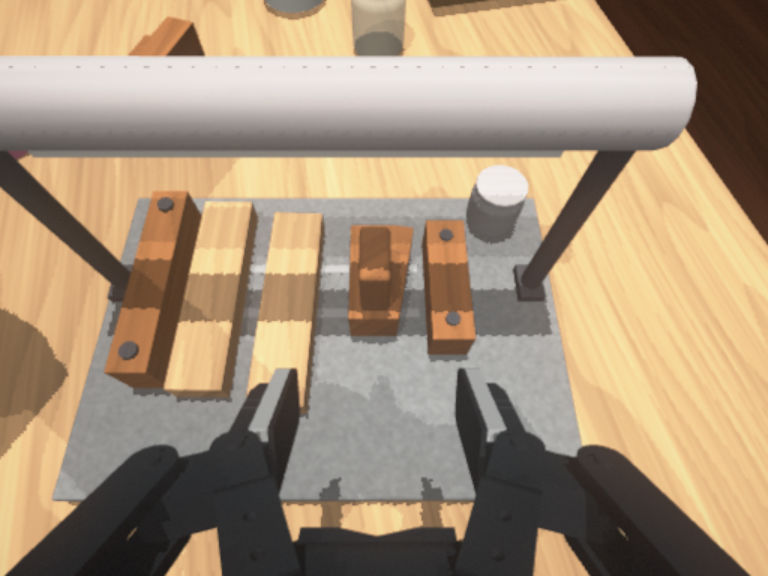

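The fingers are centred at column 377, on the grip at 375. There is room under the tube, so I'll advance and close.

Request:
play_rows(motion=[0, 25, 0, 0, 0, 0, 0.65, 0, 25, 0, 0, 0, 0, 0.65, 0, 25, 0, 0, 0, 0, 0.65, 0, 25, 0, 0, 0, 0, 0.65, 0, 20, 0, 0, 0, 0, 0.65, 0, 20, 0, 0, 0, 0, 0.65, 0, 15, 0, 0, 0, 0, 0.65, 0, 2, 0, 0, 0, 0, 0.65, 0, 0, 0, 0, 0, 0, 0.65])

```text
time_s: 5.13
tool_pos: [610.1, -0.6, 74.4]
tcp_rot: [-0.199, 0.678, -0.339, 0.621]
ft_force: [0.1, 0.9, 0.1]
gripper_width: 55.8
```

```bash
python3 - <<'E'
from h import *
st=where()
cv2.imwrite(f'pics/wrist3.png',cv2.resize(imaging.camera('wrist')[:,:,::-1],None,fx=1.5,fy=1.5))
E
```

```text
t 5.13 jig tcp [  4.6 -35.6  74.4] grasp [ -8.6 -35.6  87.6] tool y in jig [ 0.707 -0.003 -0.707] w 55.8 F jig [0.9 0.1 0.1] q [-0.51  0.41  1.65  0.76  1.42 -0.54]
```

View pics/wrist3.png

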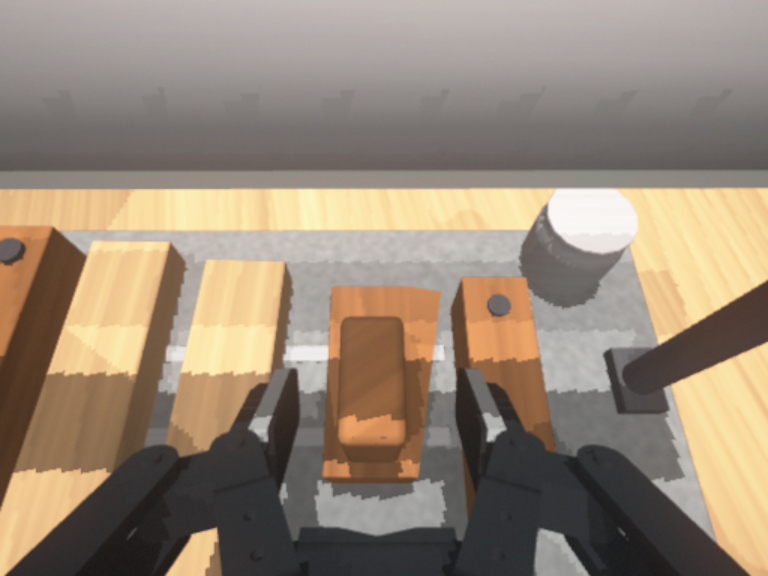

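The fingers straddle the grip (columns 340–405 between pads at 295 and 458). Closing.

Request:
play_rows(motion=[0, 0, 0, 0, 0, 0, 0.4, 0, 0, 0, 0, 0, 0, 0.2, 0, 0, 0, 0, 0, 0, 0, 0, 0, 0, 0, 0, 0, 0, 0, 0, 0, 0, 0, 0, 0, 0, 0, 0, 0, 0, 0, 0, 0, 0, 0, 0, 0, 0, 0])

```text
time_s: 5.77
tool_pos: [610.1, -1.1, 74.5]
tcp_rot: [-0.199, 0.678, -0.34, 0.621]
ft_force: [-3.5, -5.9, 6.9]
gripper_width: 19.5
```

```bash
python3 - <<'E'
from h import *
st=where()
E
```

```text
t 5.77 jig tcp [  4.1 -35.8  74.5] grasp [ -9.2 -35.7  87.7] tool y in jig [ 0.707 -0.004 -0.707] w 19.5 F jig [-6.5  2.2  6.9] q [-0.51  0.41  1.65  0.76  1.42 -0.54]
```

Request:
play_rows(motion=[0, 0, -2, 0, 0, 0, 0, 0, 0, -4, 0, 0, 0, 0, 0, 0, -4, 0, 0, 0, 0, 0, 0, -4, 0, 0, 0, 0, 0, 0, -4, 0, 0, 0, 0, 0, 0, -4, 0, 0, 0, 0, 0, 0, -4, 0, 0, 0, 0, 0, 0, -4, 0, 0, 0, 0, 0, 0, -4, 0, 0, 0, 0, 0, 0, -4, 0, 0, 0, 0, 0, 0, -4, 0, 0, 0, 0, 0, 0, -3, 0, 0, 0, 0, 0, 0, -2, 0, 0, 0, 0, 0, 0, 0, 0, 0, 0, 0])

```text
time_s: 6.93
tool_pos: [564.4, 8.7, 74.4]
tcp_rot: [-0.199, 0.678, -0.34, 0.621]
ft_force: [-1.5, -8.1, 6.3]
gripper_width: 19.4
```

```bash
python3 - <<'E'
from h import *
st=where()
cv2.imwrite(f'pics/wrist4.png',cv2.resize(imaging.camera('wrist')[:,:,::-1],None,fx=1.5,fy=1.5))
E
```

```text
t 6.93 jig tcp [ 4.1 11.  74.4] grasp [-9.1 11.1 87.6] tool y in jig [ 0.706 -0.005 -0.708] w 19.4 F jig [-8.2 -0.2  6.3] q [-0.53  0.33  1.76  0.75  1.41 -0.58]
```

View pics/wrist4.png

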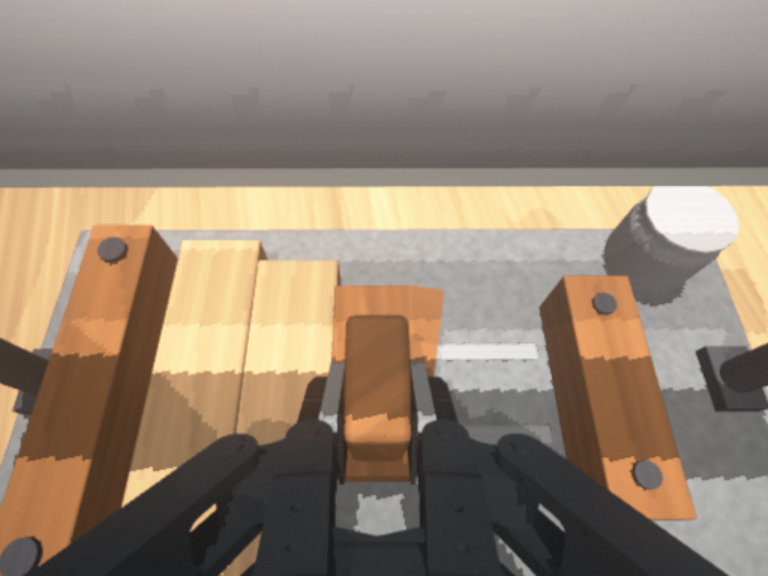

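The slats are now pushed together, with about 5 mm left. I'll push in small steps and watch the force.

Request:
play_rows(motion=[0, 0, -1, 0, 0, 0, 0, 0, 0, -1, 0, 0, 0, 0, 0, 0, -1, 0, 0, 0, 0, 0, 0, -1, 0, 0, 0, 0, 0, 0, 0, 0, 0, 0, 0])

```text
time_s: 7.4
tool_pos: [560.9, 9.4, 74.4]
tcp_rot: [-0.198, 0.678, -0.341, 0.621]
ft_force: [4.0, -8.0, 4.4]
gripper_width: 19.3
```

Request:
play_rows(motion=[0, 0, -1, 0, 0, 0, 0, 0, 0, -1, 0, 0, 0, 0, 0, 0, 0, 0, 0, 0, 0])

```text
time_s: 7.65
tool_pos: [559.0, 9.9, 74.5]
tcp_rot: [-0.198, 0.678, -0.341, 0.621]
ft_force: [2.1, -8.4, 5.4]
gripper_width: 19.4
```

```bash
python3 - <<'E'
from h import *
st=where()
E
```

```text
t 7.65 jig tcp [ 4.1 16.5 74.5] grasp [-9.1 16.7 87.7] tool y in jig [ 0.706 -0.006 -0.708] w 19.4 F jig [-7.8 -3.8  5.4] q [-0.53  0.32  1.78  0.75  1.4  -0.59]
```

Request:
play_rows(motion=[0, 0, -1, 0, 0, 0, 0, 0, 0, 0, 0, 0, 0, 0])

```text
time_s: 7.82
tool_pos: [558.6, 9.9, 74.4]
tcp_rot: [-0.198, 0.677, -0.341, 0.621]
ft_force: [10.9, -6.0, 0.9]
gripper_width: 19.5
```

Request:
play_rows(motion=[0, 0, -1, 0, 0, 0, 0, 0, 0, 0, 0, 0, 0, 0])

```text
time_s: 7.98
tool_pos: [558.6, 9.9, 74.5]
tcp_rot: [-0.198, 0.677, -0.342, 0.621]
ft_force: [22.6, -4.1, -5.5]
gripper_width: 19.2
```

Request:
play_rows(motion=[0, 0, -1, 0, 0, 0, 0, 0, 0, 0, 0, 0, 0, 0])

```text
time_s: 8.15
tool_pos: [558.5, 9.9, 74.5]
tcp_rot: [-0.197, 0.676, -0.343, 0.621]
ft_force: [34.8, -0.9, -11.7]
gripper_width: 19.2
```

```bash
python3 - <<'E'
from h import *
st=where()
E
```

```text
t 8.15 jig tcp [ 4.  17.  74.5] grasp [-9.2 17.2 87.7] tool y in jig [ 0.706 -0.012 -0.708] w 19.2 F jig [  6.4 -34.3 -11.7] q [-0.54  0.31  1.78  0.75  1.4  -0.59]
```

Tight: the jaw stopped at y≈17 in my frame, with 34 N of resistance, so my jig y reads about 1 mm high. I'll relax, release and back out.

Request:
play_rows(motion=[0, 0, 1.5, 0, 0, 0, 0, 0, 0, 1, 0, 0, 0, 0, 0, 0, 0, 0, 0, 0, 0.3, 0, 0, 0, 0, 0, 0, 0.6, 0, 0, 0, 0, 0, 0, 0.6, 0, 0, 0, 0, 0, 0, 0.6, 0, -10, 0, 0, 0, 0, 0.6, 0, -25, 0, 0, 0, 0, 0.6, 0, -30, 0, 0, 0, 0, 0.6, 0, -30, 0, 0, 0, 0, 0.6, 0, -30, 0, 0, 0, 0, 0.6, 0, -30, 0, 0, 0, 0, 0.6, 0, -25, 0, 0, 0, 0, 0.6, 0, 0, 0, 0, 0, 0, 0.6])

```text
time_s: 9.32
tool_pos: [530.6, -116.7, 204.5]
tcp_rot: [-0.199, 0.677, -0.342, 0.621]
ft_force: [-0.2, -0.5, 0.2]
gripper_width: 51.2
```

```bash
python3 - <<'E'
from h import *
st=where()
np.save('w5.npy',imaging.camera_model('wrist'),allow_pickle=True)
im=imaging.camera('wrist')[:,:,::-1]
cv2.imwrite('pics/w5raw.png',im)
cv2.imwrite(f'pics/wrist5.png',cv2.resize(im,None,fx=1.5,fy=1.5))
E
```

```text
t 9.32 jig tcp [-125.6   17.8  204.5] grasp [-138.8   17.9  217.7] tool y in jig [ 0.705 -0.008 -0.709] w 51.2 F jig [-0.5  0.1  0.2] q [-0.74  0.24  1.57  0.67  1.74 -0.56]
```

View pics/wrist5.png

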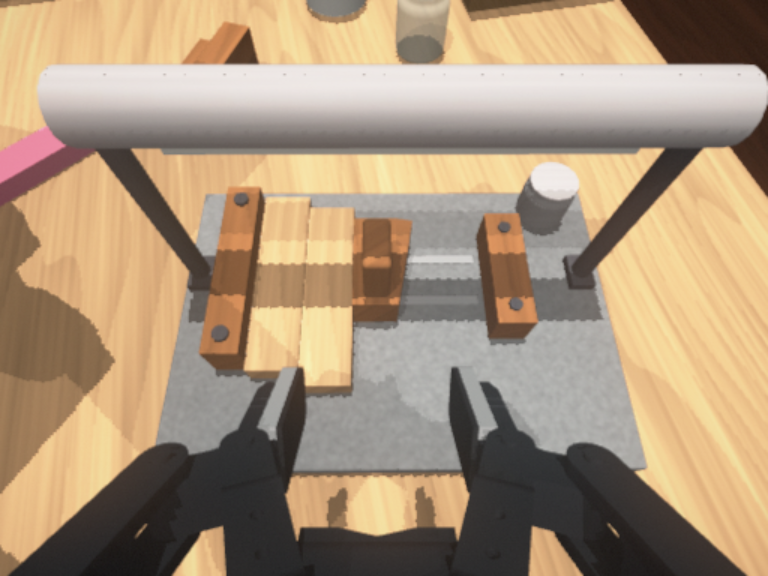

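The slats lie flush against each other and the fixed jaw, with the jaw against them. Now planning the wedge pre-grasp.

```bash
cat >> h.py <<'E'
def wtilt(th,deg):
    a=np.radians(deg); return R.from_rotvec([0,0,th])*axes(y=[np.sin(a),0,-np.cos(a)],z=[0,-1,0])
def wtcp(o,th,gz,back=0,deg=45):
    Rt=wtilt(th,deg); return np.array([o[0],o[1],gz])+Rt.as_matrix()[:,1]*(18.7-back),Rt
E
python3 - <<'E'
from h import *
p,Rt=wtcp([427.2,-336.5],1.581,56,130); print(p); plan(p,Rt)
E
```

```text
[ 428.00302519 -415.19688781  134.70098475]
rot deg (tool) [-9.33 -9.11  0.12] 13.0
shift before turn [ 271.1 -174.4  -35.6]  shift if turned first [ 259.4 -163.4 -105.6]
```

Request:
play_rows(motion=[33.9, -21.8, -4.4, 0, 0, 0, 0.65, 33.9, -21.8, -4.4, 0, 0, 0, 0.65, 33.9, -21.8, -4.4, 0, 0, 0, 0.65, 33.9, -21.8, -4.4, 0, 0, 0, 0.65, 33.9, -21.8, -4.4, 0, 0, 0, 0.65, 33.9, -21.8, -4.4, 0, 0, 0, 0.65, 33.9, -21.8, -4.4, 0, 0, 0, 0.65, 33.9, -21.8, -4.4, 0, 0, 0, 0.65, 0, 0, 0, -4.7, -4.55, 0.06, 0.65, 0, 0, 0, -4.63, -4.56, 0.06, 0.65, 0, 0, 0, 0, 0, 0, 0.65, 0, 0, 0, 0, 0, 0, 0.65])

```text
time_s: 10.37
tool_pos: [429.4, -412.6, 131.4]
tcp_rot: [-0.274, 0.653, -0.265, 0.654]
ft_force: [-0.9, -0.3, -0.3]
gripper_width: 55.6
```

```bash
python3 - <<'E'
from h import *
st=where()
p,Rt=wtcp([427.2,-336.5],1.581,56,0); plan(p,Rt)
np.save('w6.npy',imaging.camera_model('wrist'),allow_pickle=True)
im=imaging.camera('wrist')[:,:,::-1]
cv2.imwrite('pics/w6raw.png',im)
cv2.imwrite(f'pics/wrist6.png',cv2.resize(im,None,fx=1.5,fy=1.5,interpolation=cv2.INTER_CUBIC))
E
```

```text
t 10.37 jig tcp [-436.2   54.6  131.4] grasp [-449.1   51.6  144.6] tool y in jig [ 0.691  0.159 -0.705] w 55.6 F jig [-0.5  0.9 -0.3] q [-1.08  0.67  1.12  0.38  2.05 -1.03]
rot deg (tool) [ 0.2  -0.05 -0.2 ] 0.3
shift before turn [-1.000e-01  1.258e+02 -1.000e+00]  shift if turned first [ -0.5 125.8  -1.5]
```

View pics/wrist6.png

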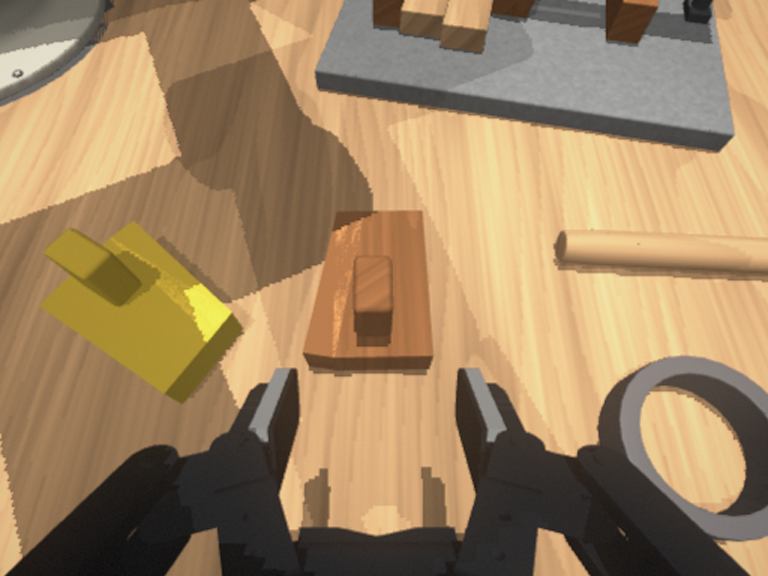

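```bash
python3 - <<'E'
from h import *
m=np.load('w6.npy',allow_pickle=True).item()
A=lambda x,y:((x+.5)/1.5-.5,(y+.5)/1.5-.5)
w=[(80,25.5),(80,-36.5),(-30,-36.5),(-30,44.5)]
dw=[onz(m,*A(*p),28)[:2] for p in [(336,212),(422,211),(433,357),(304,355)]]
g=[(18,11),(18,-11),(-18,-11),(-18,11)]
dg=[onz(m,*A(*p),70)[:2] for p in [(356,256),(390,256),(393,310),(353,310)]]
print(rigid(w,dw),rigid(g,dg)); th,t,e=rigid(w+g,dw+dg); print(th,t)
p,Rt=wtcp(t,th,56,0); plan(p,Rt)
E
```

```text
(np.float64(1.5977487748726953), array([ 426.64233567, -338.60925844]), array([0.79687798, 0.9141606 , 0.74429135, 2.44367688])) (np.float64(1.5849190358628464), array([ 426.78997038, -339.0154779 ]), array([1.52792342, 1.61454157, 0.95427894, 1.04049727]))
1.597048417155063 [ 426.70739466 -338.81233849]
rot deg (tool) [-0.51 -0.74 -0.19] 0.9
shift before turn [  1.8 124.5  -1.6]  shift if turned first [  1.4 124.5  -0.5]
```

Request:
play_rows(motion=[1.5, 20, -1, -0.3, -0.4, -0.2, 0.65, 0, 25, 0, 0, 0, 0, 0.65, 0, 25, 0, 0, 0, 0, 0.65, 0, 25, 0, 0, 0, 0, 0.65, 0, 18, 0, 0, 0, 0, 0.65, 0, 10, 0, 0, 0, 0, 0.65, 0, 1.5, 0, 0, 0, 0, 0.65, 0, 0, 0, 0, 0, 0, 0.65, 0, 0, 0, 0, 0, 0, 0.4, 0, 0, 0, 0, 0, 0, 0, 0, 0, 0, 0, 0, 0, 0, 0, 0, 0, 0, 0, 0, 0, 0, 0, 0, 0, 0, 0, 0])

```text
time_s: 11.5
tool_pos: [426.1, -327.3, 43.8]
tcp_rot: [-0.278, 0.65, -0.265, 0.656]
ft_force: [-0.0, -5.0, 5.7]
gripper_width: 21.0
```

```bash
python3 - <<'E'
from h import *
st=where(); print(st['tool_pos'])
im=imaging.camera('wrist')[:,:,::-1]
cv2.imwrite(f'pics/wrist7.png',cv2.resize(im,None,fx=1.5,fy=1.5,interpolation=cv2.INTER_CUBIC))
E
```

```text
t 11.5 jig tcp [-353.5   75.8   43.8] grasp [-366.3   72.7   57.1] tool y in jig [ 0.687  0.162 -0.709] w 21.0 F jig [-4.9 -1.   5.7] q [-1.02  0.62  1.39  0.38  1.82 -1.08]
[ 426.06606651 -327.32081962   43.84385178]
```

View pics/wrist7.png

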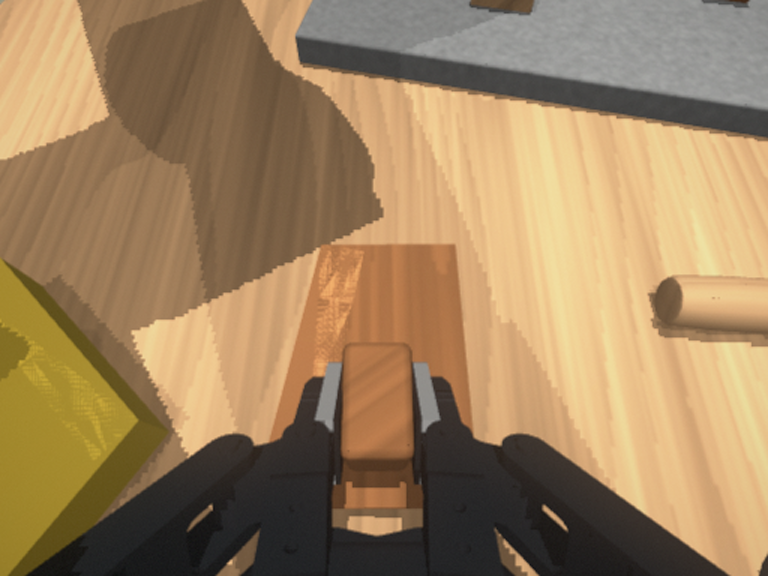

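Request:
play_rows(motion=[-5, -5, 0, 0, 0, 0, 0, -15, -15, 0, 0, 0, 0, 0, -22, -22, 0, 0, 0, 0, 0, -15, -15, 0, 0, 0, 0, 0, 0, 0, 0, 0, 0, 0, 0])

```text
time_s: 11.97
tool_pos: [426.7, -327.5, 128.3]
tcp_rot: [-0.279, 0.649, -0.266, 0.656]
ft_force: [-0.1, -0.8, -1.5]
gripper_width: 21.6
```

```bash
python3 - <<'E'
from h import *
st=where(); plan(J([-100.3,-36,125]),tilt(45))
im=imaging.camera('wrist')[:,:,::-1]
cv2.imwrite(f'pics/wrist8.png',cv2.resize(im,None,fx=1.5,fy=1.5,interpolation=cv2.INTER_CUBIC))
E
```

```text
t 11.97 jig tcp [-353.5   75.1  128.3] grasp [-366.3   72.1  141.6] tool y in jig [ 0.684  0.16  -0.711] w 21.6 F jig [-0.9 -0.  -1.5] q [-1.02  0.53  1.34  0.39  1.95 -1.03]
rot deg (tool) [9.3  9.54 0.32] 13.3
shift before turn [-154.4  157.8  166.4]  shift if turned first [-176.7  181.4  111.1]
```

View pics/wrist8.png

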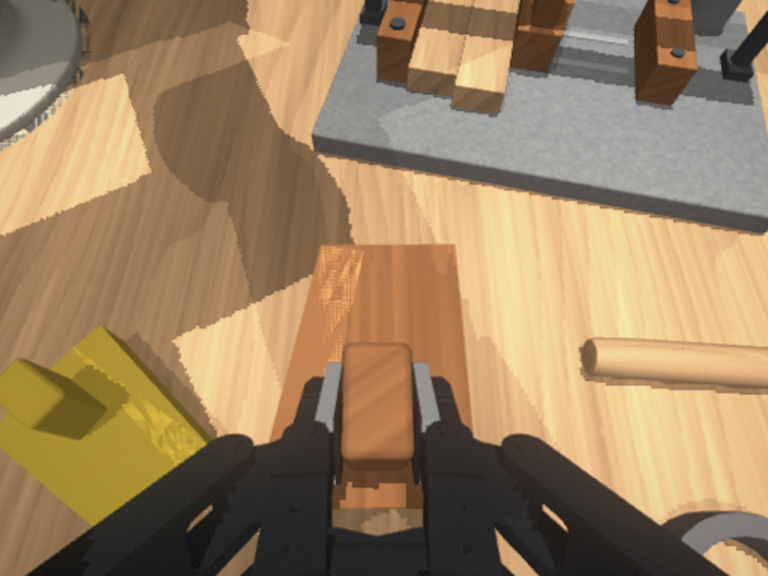

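Request:
play_rows(motion=[0, 0, 0, 3.1, 3.18, 0.1, 0, 0, 0, 0, 3.1, 3.18, 0.1, 0, 0, 0, 0, 3.1, 3.18, 0.12, 0, -10, 10, 6, 0, 0, 0, 0, -17.7, 18.1, 11.1, 0, 0, 0, 0, -17.7, 18.1, 11.1, 0, 0, 0, 0, -17.7, 18.1, 11.1, 0, 0, 0, 0, -17.7, 18.1, 11.1, 0, 0, 0, 0, -17.7, 18.1, 11.1, 0, 0, 0, 0, -17.7, 18.1, 11.1, 0, 0, 0, 0, -17.7, 18.1, 11.1, 0, 0, 0, 0, -17.7, 18.1, 11.1, 0, 0, 0, 0, -17.7, 18.1, 11.1, 0, 0, 0, 0, -7.4, 8.5, 5.2, 0, 0, 0, 0, 0, 0, 0, 0, 0, 0, 0, 0, 0, 0, 0, 0, 0, 0])

```text
time_s: 13.35
tool_pos: [587.5, -101.6, 120.5]
tcp_rot: [-0.2, 0.68, -0.335, 0.62]
ft_force: [0.1, 1.3, -2.1]
gripper_width: 21.3
```

```bash
python3 - <<'E'
from h import *
st=where(); plan(J([-100.3,-36,65.5]),tilt(45))
np.save('w9.npy',imaging.camera_model('wrist'),allow_pickle=True)
im=imaging.camera('wrist')[:,:,::-1]
cv2.imwrite(f'pics/wrist9.png',cv2.resize(im,None,fx=1.5,fy=1.5,interpolation=cv2.INTER_CUBIC))
E
```

```text
t 13.35 jig tcp [-98.9 -34.7 120.5] grasp [-112.2  -34.8  133.7] tool y in jig [ 0.71   0.005 -0.704] w 21.3 F jig [ 1.3  0.1 -2.1] q [-0.66  0.41  1.54  0.69  1.6  -0.58]
rot deg (tool) [ 0.27 -0.14 -0.22] 0.4
shift before turn [40.  37.7  1.5]  shift if turned first [39.9 37.9  1.3]
```

View pics/wrist9.png

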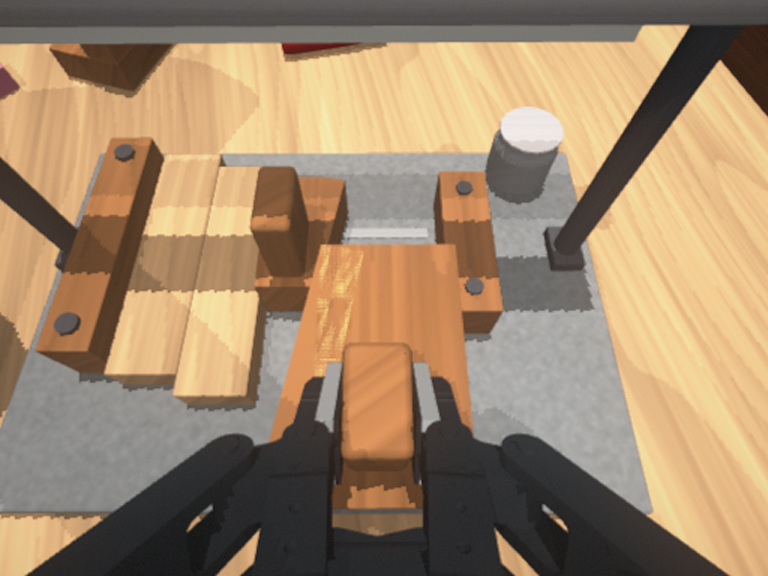

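Request:
play_rows(motion=[0, 0, -2.7, 0.27, -0.14, -0.22, 0, 10, 9.5, 0, 0, 0, 0, 0, 10, 9.5, 0, 0, 0, 0, 0, 8, 7.5, 0, 0, 0, 0, 0, 6, 5.5, 0, 0, 0, 0, 0, 4, 3.5, 0, 0, 0, 0, 0, 1.5, 1.5, 0, 0, 0, 0, 0, 0, 0, 0, 0, 0, 0, 0, 0, 0, 0, 0, 0, 0, 0])

```text
time_s: 14.15
tool_pos: [585.0, -103.5, 67.3]
tcp_rot: [-0.199, 0.678, -0.339, 0.621]
ft_force: [0.5, 0.5, -1.8]
gripper_width: 21.1
```

```bash
python3 - <<'E'
from h import *
st=where(); plan(J([-77,-35.5,65]),tilt(45))
np.save('w10.npy',imaging.camera_model('wrist'),allow_pickle=True)
im=imaging.camera('wrist')[:,:,::-1]
cv2.imwrite(f'pics/wrist10.png',cv2.resize(im,None,fx=1.5,fy=1.5,interpolation=cv2.INTER_CUBIC))
E
```

```text
t 14.15 jig tcp [-101.3  -32.7   67.3] grasp [-114.5  -32.6   80.5] tool y in jig [ 0.707 -0.002 -0.707] w 21.1 F jig [ 0.6 -0.4 -1.8] q [-0.67  0.46  1.59  0.69  1.52 -0.65]
rot deg (tool) [-0.13 -0.03  0.  ] 0.1
shift before turn [-15.6  18.8   2.8]  shift if turned first [-15.6  18.8   2.8]
```

View pics/wrist10.png

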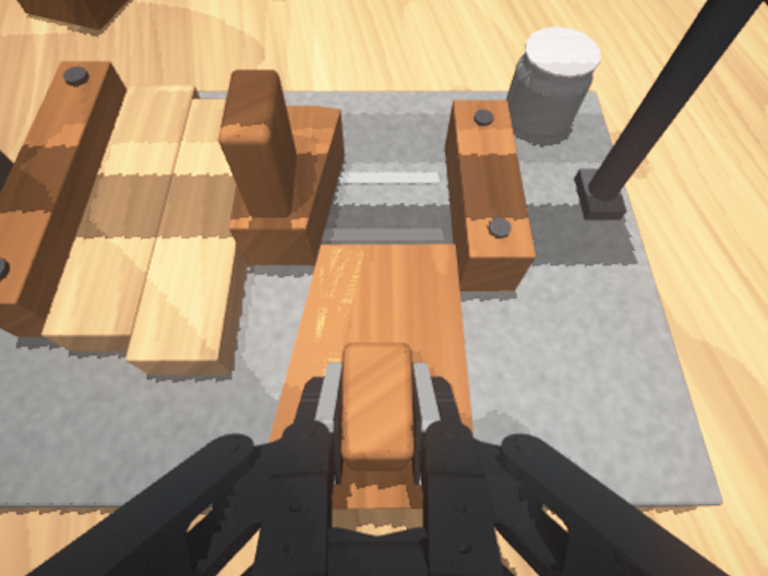

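```bash
python3 - <<'E'
from h import *
m=np.load('w10.npy',allow_pickle=True).item()
A=lambda x,y:((x+.5)/1.5-.5,(y+.5)/1.5-.5)
f=lambda p,z:Ji(onz(m,*A(*p),z)).round(1)
print('wedge thin', f((319,243),51.5),f((456,243),51.5))
print('cleat corner top',f((461,258),55),f((452,101),55),'far',f((534,255),55),' bottom',f((463,291),20))
print('jaw rear bottom corner',f((309,266),21),'top',f((321,231),55),f((343,112),55))
print('slat ends',f((126,361),42),f((220,363),42),f((42,335),42),f((131,338),42),f((185,85+2),42))
print('cam',Ji(m['eye']))
E
```

```text
wedge thin [-31.3  -6.7  51.5] [-31.4 -70.1  51.5]
cleat corner top [-41.5 -71.   55. ] [ 57.3 -74.5  55. ] far [ -40.  -103.7   55. ]  bottom [-40.5 -78.   20. ]
jaw rear bottom corner [-26.1   2.3  21. ] top [-27.   -7.8  55. ] [ 49.  -15.6  55. ]
slat ends [-84.7  74.   42. ] [-85.7  33.7  42. ] [-72.8 113.8  42. ] [-74.3  74.4  42. ] [84.3 80.3 42. ]
cam [-143.67937694  -32.98496756  226.88814249]
```

Request:
play_rows(motion=[-4, 4, 0.5, 0, 0, 0, 0, -5, 5, 0.5, 0, 0, 0, 0, -5, 5, 0.5, 0, 0, 0, 0, -3, 3, 0, 0, 0, 0, 0, 0.7, 0.7, 0, 0, 0, 0, 0, 0.7, 0.7, 0, 0, 0, 0, 0, 0, 0, 0, 0, 0, 0, 0])

```text
time_s: 14.78
tool_pos: [591.3, -80.2, 64.8]
tcp_rot: [-0.2, 0.678, -0.339, 0.621]
ft_force: [0.1, -0.4, -2.1]
gripper_width: 21.0
```

Request:
play_rows(motion=[0.7, 0.7, 0, 0, 0, 0, 0, 0.7, 0.7, 0, 0, 0, 0, 0, 0, 0, 0, 0, 0, 0, 0])

```text
time_s: 15.03
tool_pos: [591.4, -80.3, 63.9]
tcp_rot: [-0.199, 0.678, -0.338, 0.621]
ft_force: [-4.2, 1.4, 8.1]
gripper_width: 21.2
```

```bash
python3 - <<'E'
from h import *
st=where()
np.save('w11.npy',imaging.camera_model('wrist'),allow_pickle=True)
im=imaging.camera('wrist')[:,:,::-1]
cv2.imwrite(f'pics/wrist11.png',cv2.resize(im,None,fx=1.5,fy=1.5,interpolation=cv2.INTER_CUBIC))
E
```

```text
t 15.03 jig tcp [-77.3 -34.1  63.9] grasp [-90.6 -34.   77.1] tool y in jig [ 0.708 -0.002 -0.706] w 21.2 F jig [0.5 4.4 8.1] q [-0.63  0.46  1.61  0.71  1.49 -0.63]
```

View pics/wrist11.png

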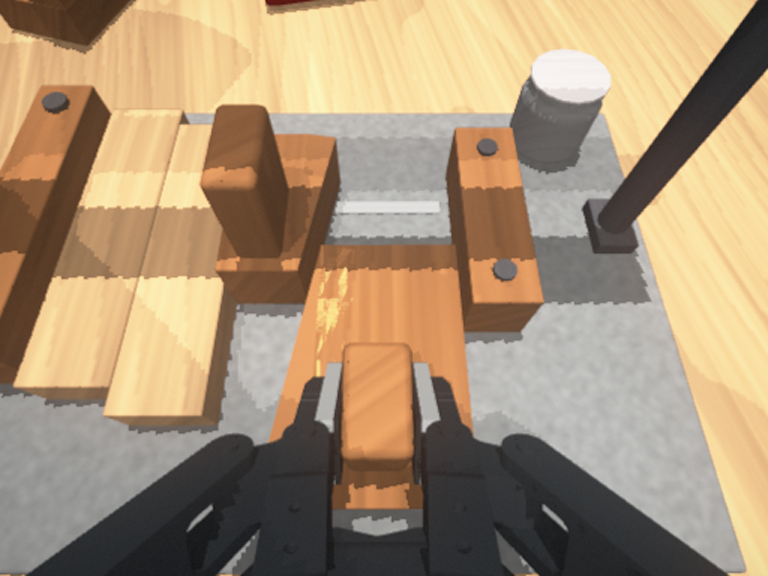

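Request:
play_rows(motion=[-0.4, -0.4, 0, 0, 0, 0, 0, -2.8, 2.8, 0.5, 0, 0, 0, 0, -2.8, 2.8, 0.5, 0, 0, 0, 0, 0, 0, 0, 0, 0, 0, 0])

```text
time_s: 15.42
tool_pos: [594.4, -72.2, 63.9]
tcp_rot: [-0.199, 0.678, -0.339, 0.621]
ft_force: [2.0, 0.2, 3.1]
gripper_width: 21.1
```

```bash
python3 - <<'E'
from h import *
where()
E
```

```text
t 15.42 jig tcp [-68.7 -35.3  63.9] grasp [-81.9 -35.3  77.1] tool y in jig [ 0.707 -0.002 -0.707] w 21.1 F jig [ 0.6 -1.9  3.1] q [-0.62  0.45  1.61  0.71  1.48 -0.62]
```

Request:
play_rows(motion=[-2.8, 2.8, 0.3, 0, 0, 0, 0, -2.8, 2.8, 0.3, 0, 0, 0, 0, -2.8, 2.8, 0.3, 0, 0, 0, 0, -2.8, 2.8, 0.3, 0, 0, 0, 0, 0, 0, 0, 0, 0, 0, 0])

```text
time_s: 15.83
tool_pos: [598.9, -56.8, 63.9]
tcp_rot: [-0.199, 0.678, -0.339, 0.621]
ft_force: [2.7, 0.4, 3.8]
gripper_width: 21.3
```

```bash
python3 - <<'E'
from h import *
where()
E
```

```text
t 15.83 jig tcp [-52.7 -36.4  63.9] grasp [-66.  -36.4  77.1] tool y in jig [ 0.707 -0.002 -0.707] w 21.3 F jig [ 1.  -2.5  3.8] q [-0.59  0.45  1.62  0.72  1.47 -0.61]
```

Request:
play_rows(motion=[-2.8, 2.8, 0.2, 0, 0, 0, 0, -2.8, 2.8, 0.2, 0, 0, 0, 0, -2.8, 2.8, 0.2, 0, 0, 0, 0, 0, 0, 0, 0, 0, 0, 0])

```text
time_s: 16.17
tool_pos: [601.9, -45.5, 63.9]
tcp_rot: [-0.199, 0.678, -0.339, 0.621]
ft_force: [3.1, 0.3, 4.1]
gripper_width: 21.2
```

```bash
python3 - <<'E'
from h import *
where()
im=imaging.camera('wrist')[:,:,::-1]
cv2.imwrite(f'pics/wrist12.png',cv2.resize(im,None,fx=1.5,fy=1.5,interpolation=cv2.INTER_CUBIC))
E
```

```text
t 16.17 jig tcp [-41.1 -37.1  63.9] grasp [-54.3 -37.   77.1] tool y in jig [ 0.707 -0.002 -0.707] w 21.2 F jig [ 0.9 -3.   4.1] q [-0.58  0.44  1.62  0.73  1.45 -0.6 ]
```

View pics/wrist12.png

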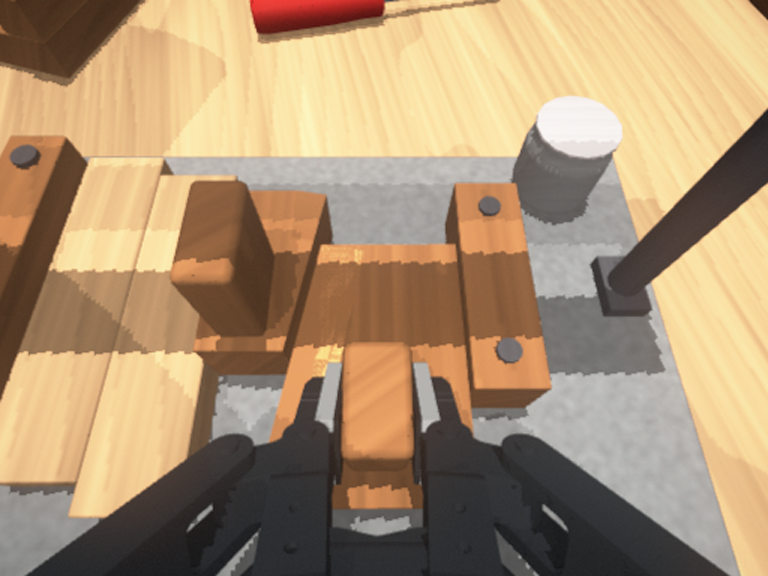

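Request:
play_rows(motion=[-2.1, 2.1, 0.1, 0, 0, 0, 0, -2.1, 2.1, 0.1, 0, 0, 0, 0, -1.4, 1.4, 0, 0, 0, 0, 0, 0, 0, 0, 0, 0, 0, 0])

```text
time_s: 16.55
tool_pos: [603.7, -38.2, 63.9]
tcp_rot: [-0.199, 0.678, -0.339, 0.621]
ft_force: [2.3, -0.5, 5.9]
gripper_width: 21.3
```

```bash
python3 - <<'E'
from h import *
where()
E
```

```text
t 16.55 jig tcp [-33.5 -37.3  63.9] grasp [-46.7 -37.3  77.1] tool y in jig [ 0.707 -0.002 -0.707] w 21.3 F jig [-0.  -2.4  5.9] q [-0.56  0.44  1.63  0.73  1.45 -0.59]
```

Request:
play_rows(motion=[-1.4, 1.4, 0.1, 0, 0, 0, 0, -1.4, 1.4, 0, 0, 0, 0, 0, 0, 0, 0, 0, 0, 0, 0])

```text
time_s: 16.8
tool_pos: [604.7, -34.5, 63.8]
tcp_rot: [-0.199, 0.678, -0.339, 0.621]
ft_force: [2.4, -0.6, 5.7]
gripper_width: 21.5
```

```bash
python3 - <<'E'
from h import *
where()
E
```

```text
t 16.8 jig tcp [-29.7 -37.4  63.8] grasp [-42.9 -37.4  77.1] tool y in jig [ 0.707 -0.002 -0.707] w 21.5 F jig [-0.1 -2.5  5.7] q [-0.56  0.44  1.63  0.74  1.44 -0.59]
```

Request:
play_rows(motion=[-1.4, 1.4, 0, 0, 0, 0, 0, 0, 0, 0, 0, 0, 0, 0])

```text
time_s: 16.97
tool_pos: [605.1, -32.6, 63.8]
tcp_rot: [-0.199, 0.678, -0.339, 0.621]
ft_force: [1.0, -1.0, 5.9]
gripper_width: 21.4
```

Request:
play_rows(motion=[-1.4, 1.4, 0, 0, 0, 0, 0, 0, 0, 0, 0, 0, 0, 0])

```text
time_s: 17.13
tool_pos: [605.6, -30.8, 63.8]
tcp_rot: [-0.199, 0.678, -0.339, 0.621]
ft_force: [2.3, -3.1, 5.3]
gripper_width: 21.2
```

Request:
play_rows(motion=[-0.7, 0.7, 0, 0, 0, 0, 0, 0, 0, 0, 0, 0, 0, 0])

```text
time_s: 17.3
tool_pos: [605.8, -30.2, 63.8]
tcp_rot: [-0.199, 0.678, -0.339, 0.621]
ft_force: [-0.7, -6.6, 6.6]
gripper_width: 21.2
```

```bash
python3 - <<'E'
from h import *
where()
E
```

```text
t 17.3 jig tcp [-25.2 -37.6  63.8] grasp [-38.4 -37.5  77.1] tool y in jig [ 0.707 -0.003 -0.708] w 21.2 F jig [-6.6 -0.7  6.6] q [-0.55  0.44  1.63  0.74  1.44 -0.58]
```

Request:
play_rows(motion=[-0.7, 0.7, 0, 0, 0, 0, 0, 0, 0, 0, 0, 0, 0, 0])

```text
time_s: 17.47
tool_pos: [605.9, -29.9, 63.9]
tcp_rot: [-0.2, 0.678, -0.34, 0.621]
ft_force: [-5.5, -15.8, 8.8]
gripper_width: 21.1
```

Request:
play_rows(motion=[-0.7, 0.7, 0, 0, 0, 0, 0, 0, 0, 0, 0, 0, 0, 0])

```text
time_s: 17.63
tool_pos: [605.9, -29.9, 63.9]
tcp_rot: [-0.2, 0.678, -0.34, 0.621]
ft_force: [-11.9, -24.8, 13.0]
gripper_width: 21.2
```

```bash
python3 - <<'E'
from h import *
where()
E
```

```text
t 17.63 jig tcp [-24.9 -37.7  63.9] grasp [-38.1 -37.6  77.2] tool y in jig [ 0.705 -0.004 -0.709] w 21.2 F jig [-26.7   6.4  13. ] q [-0.55  0.44  1.63  0.74  1.43 -0.58]
```

Request:
play_rows(motion=[0.7, -0.7, 0, 0, 0, 0, 0, 0.6, -0.6, 0, 0, 0, 0, 0, 0, 0, 0, 0, 0, 0, 0.15, 0, 0, 0, 0, 0, 0, 0.45, 0, 0, 0, 0, 0, 0, 0.6, 0, 0, 0, 0, 0, 0, 0.6, 0, -8, 0, 0, 0, 0, 0.6, 0, -20, 0, 0, 0, 0, 0.6, 0, -30, 0, 0, 0, 0, 0.6, 0, -30, 0, 0, 0, 0, 0.6, 0, -30, 0, 0, 0, 0, 0.6, 0, -22, 0, 0, 0, 0, 0.6, 0, 0, 0, 0, 0, 0, 0.6])

```text
time_s: 18.72
tool_pos: [584.8, -129.5, 165.9]
tcp_rot: [-0.199, 0.677, -0.341, 0.622]
ft_force: [-0.8, -0.3, 0.6]
gripper_width: 51.2
```

```bash
python3 - <<'E'
from h import *
where()
np.save('w13.npy',imaging.camera_model('wrist'),allow_pickle=True)
im=imaging.camera('wrist')[:,:,::-1]
cv2.imwrite(f'pics/wrist13.png',cv2.resize(im,None,fx=1.5,fy=1.5,interpolation=cv2.INTER_CUBIC))
E
```

```text
t 18.72 jig tcp [-126.8  -38.   165.9] grasp [-140.   -37.8  179.2] tool y in jig [ 0.705 -0.006 -0.709] w 51.2 F jig [-0.5  0.7  0.6] q [-0.7   0.38  1.48  0.68  1.68 -0.55]
```

View pics/wrist13.png

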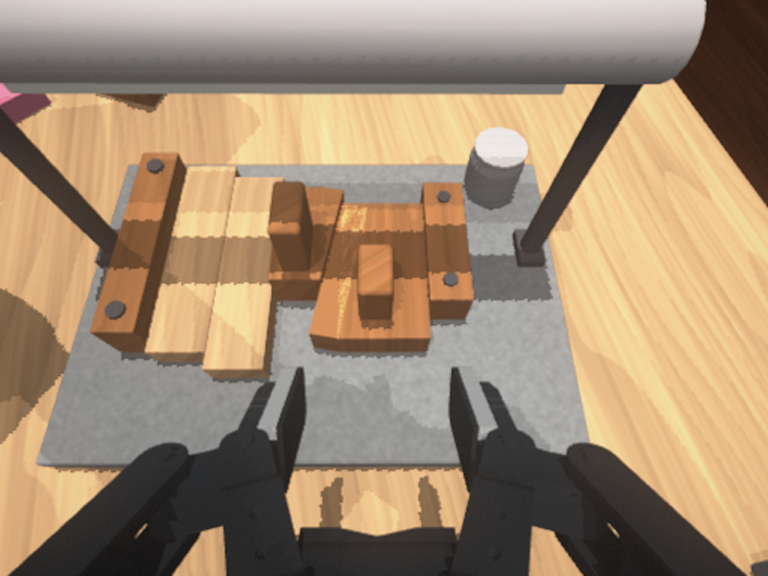

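Seated visually: the wedge lies between jaw and cleat with no visible gap. Next, a confirming tap on the thick end with closed fingers.

Request:
play_rows(motion=[8, 10, -1, 0, 0, 0, 0, 16, 20, -1, 0, 0, 0, 0, 20, 25, 0, 0, 0, 0, 0, 18, 24, 0, 0, 0, 0, 0, 12, 16, 0, 0, 0, 0, 0, 6, 9, 0, 0, 0, 0, 0, 0, 0, 0, 0, 0, 0, 0, 0, 0, 0, 0, 0, 0, 0])

```text
time_s: 19.43
tool_pos: [586.1, -108.5, 32.3]
tcp_rot: [-0.2, 0.678, -0.338, 0.621]
ft_force: [1.9, -0.3, 0.5]
gripper_width: -0.1
```

```bash
python3 - <<'E'
from h import *
where()
im=imaging.camera('wrist')[:,:,::-1]
cv2.imwrite(f'pics/wrist14.png',cv2.resize(im,None,fx=1.5,fy=1.5,interpolation=cv2.INTER_CUBIC))
E
```

```text
t 19.43 jig tcp [-106.   -34.8   32.3] grasp [-119.2  -34.8   45.5] tool y in jig [ 0.708 -0.001 -0.707] w -0.1 F jig [ 0.1 -1.9  0.5] q [-0.67  0.51  1.6   0.69  1.48 -0.69]
```

View pics/wrist14.png

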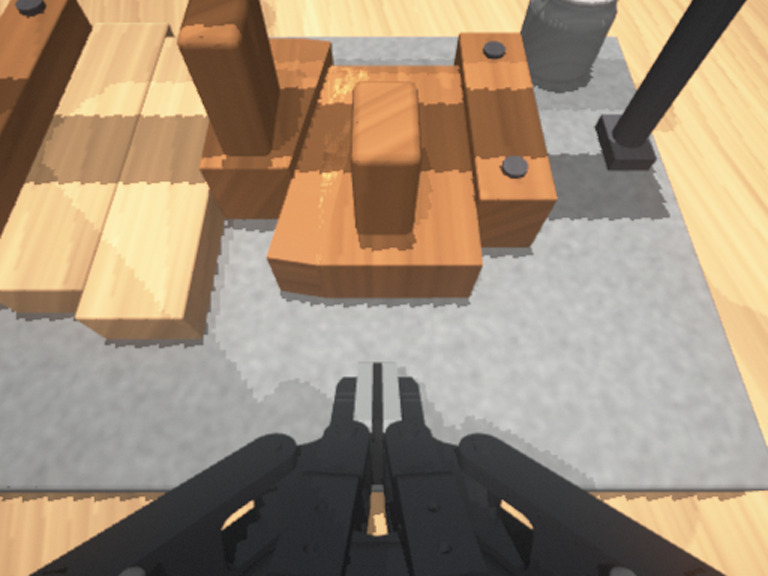

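Request:
play_rows(motion=[-2, -2, 0, 0, 0, 0, 0, -5, 5, 0, 0, 0, 0, 0, -5, 5, 0, 0, 0, 0, 0, -5, 5, 0, 0, 0, 0, 0, -3, 3, 0, 0, 0, 0, 0, 0, 0, 0, 0, 0, 0, 0])

```text
time_s: 19.98
tool_pos: [591.7, -83.1, 35.6]
tcp_rot: [-0.2, 0.678, -0.338, 0.621]
ft_force: [-0.4, 0.1, 0.4]
gripper_width: 0.1
```

Request:
play_rows(motion=[-1.4, 1.4, 0, 0, 0, 0, 0, -1.4, 1.4, 0, 0, 0, 0, 0, 0, 0, 0, 0, 0, 0, 0])

```text
time_s: 20.23
tool_pos: [592.5, -80.2, 35.3]
tcp_rot: [-0.199, 0.678, -0.339, 0.621]
ft_force: [0.1, 0.7, -0.5]
gripper_width: 0.3
```

```bash
python3 - <<'E'
from h import *
where()
E
```

```text
t 20.23 jig tcp [-77.  -35.1  35.3] grasp [-90.2 -35.1  48.6] tool y in jig [ 0.707 -0.002 -0.707] w 0.3 F jig [ 0.7  0.1 -0.5] q [-0.63  0.49  1.62  0.71  1.45 -0.66]
```

Request:
play_rows(motion=[-1.4, 1.4, 0, 0, 0, 0, 0, 0, 0, 0, 0, 0, 0, 0])

```text
time_s: 20.4
tool_pos: [592.9, -78.4, 35.3]
tcp_rot: [-0.199, 0.678, -0.339, 0.621]
ft_force: [1.2, 0.1, 0.5]
gripper_width: -0.1
```

Request:
play_rows(motion=[-1.4, 1.4, 0, 0, 0, 0, 0, 0, 0, 0, 0, 0, 0, 0])

```text
time_s: 20.57
tool_pos: [593.3, -76.4, 35.4]
tcp_rot: [-0.199, 0.678, -0.339, 0.621]
ft_force: [-0.5, 0.4, 0.2]
gripper_width: -0.0
```

Request:
play_rows(motion=[-1, 1, 0, 0, 0, 0, 0, 0, 0, 0, 0, 0, 0, 0])

```text
time_s: 20.73
tool_pos: [593.6, -75.0, 35.4]
tcp_rot: [-0.199, 0.678, -0.339, 0.621]
ft_force: [0.5, -0.6, -0.1]
gripper_width: -0.2
```

Request:
play_rows(motion=[-1, 1, 0, 0, 0, 0, 0, 0, 0, 0, 0, 0, 0, 0])

```text
time_s: 20.9
tool_pos: [593.9, -74.2, 35.4]
tcp_rot: [-0.2, 0.678, -0.339, 0.621]
ft_force: [-2.8, -3.6, 0.4]
gripper_width: -0.2
```

Request:
play_rows(motion=[-1, 1, 0, 0, 0, 0, 0, 0, 0, 0, 0, 0, 0, 0])

```text
time_s: 21.07
tool_pos: [594.0, -74.0, 35.3]
tcp_rot: [-0.2, 0.678, -0.34, 0.621]
ft_force: [-7.9, -16.1, 2.5]
gripper_width: 0.2
```

```bash
python3 - <<'E'
from h import *
where()
E
```

```text
t 21.07 jig tcp [-70.6 -35.3  35.3] grasp [-83.8 -35.3  48.6] tool y in jig [ 0.705 -0.003 -0.709] w 0.2 F jig [-17.4   4.4   2.5] q [-0.62  0.49  1.62  0.71  1.44 -0.66]
```

Request:
play_rows(motion=[-0.8, 0.8, 0, 0, 0, 0, 0, 0, 0, 0, 0, 0, 0, 0])

```text
time_s: 21.23
tool_pos: [594.2, -73.8, 35.3]
tcp_rot: [-0.2, 0.677, -0.341, 0.62]
ft_force: [-13.3, -26.9, 6.5]
gripper_width: -0.4
```

Request:
play_rows(motion=[-0.3, 0.3, 0, 0, 0, 0, 0, 0, 0, 0, 0, 0, 0, 0])

```text
time_s: 21.4
tool_pos: [594.2, -73.8, 35.3]
tcp_rot: [-0.2, 0.677, -0.341, 0.62]
ft_force: [-16.6, -29.4, 6.3]
gripper_width: 0.2
```

```bash
python3 - <<'E'
from h import *
where()
E
```

```text
t 21.4 jig tcp [-70.3 -35.4  35.3] grasp [-83.5 -35.4  48.6] tool y in jig [ 0.704 -0.004 -0.71 ] w 0.2 F jig [-32.2  10.    6.3] q [-0.62  0.49  1.62  0.71  1.44 -0.66]
```

Firm at 32 N with no further travel. I'll back off, retreat and check.

Request:
play_rows(motion=[2, -2, 0, 0, 0, 0, 0, 7, -7, 0, 0, 0, 0, 0, 14, -14, 0, 0, 0, 0, 0, 0, -28, 0, 0, 0, 0, 0, 0, -35, 0, 0, 0, 0, 0, 0, -35, 0, 0, 0, 0, 0, 0, -35, 0, 0, 0, 0, 0, 0, -20, 0, 0, 0, 0, 0, 0, 0, 0, 0, 0, 0, 0])

```text
time_s: 22.15
tool_pos: [564.8, -212.0, 146.5]
tcp_rot: [-0.199, 0.677, -0.341, 0.621]
ft_force: [-0.3, -0.8, -0.2]
gripper_width: -0.2
```

```bash
python3 - <<'E'
from h import *
where()
np.save('w15.npy',imaging.camera_model('wrist'),allow_pickle=True)
im=imaging.camera('wrist')[:,:,::-1]
cv2.imwrite(f'pics/wrist15.png',cv2.resize(im,None,fx=1.5,fy=1.5,interpolation=cv2.INTER_CUBIC))
im=imaging.camera('scene')[:,:,::-1]
cv2.imwrite(f'pics/scene15.png',cv2.resize(im,None,fx=1.5,fy=1.5,interpolation=cv2.INTER_CUBIC))
E
```

```text
t 22.15 jig tcp [-211.6  -35.7  146.5] grasp [-224.8  -35.6  159.7] tool y in jig [ 0.705 -0.007 -0.709] w -0.2 F jig [-0.9  0.1 -0.2] q [-0.81  0.46  1.41  0.63  1.74 -0.64]
```

View pics/wrist15.png

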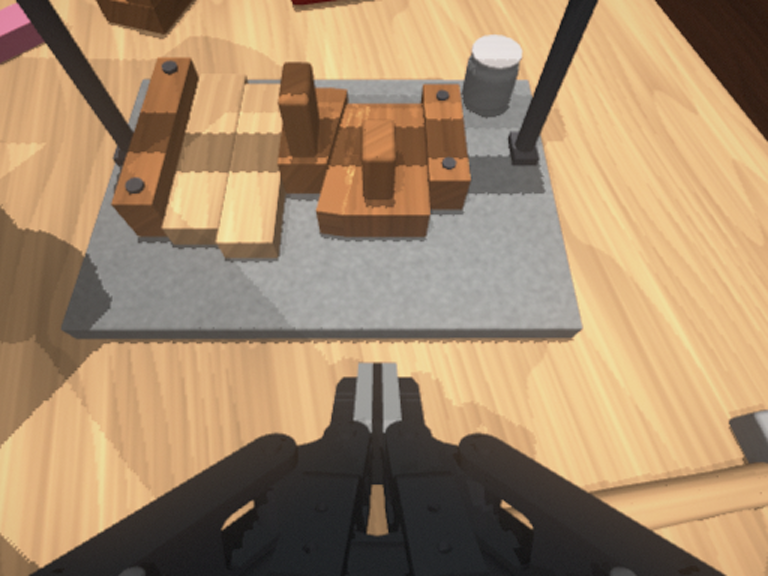

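View pics/scene15.png

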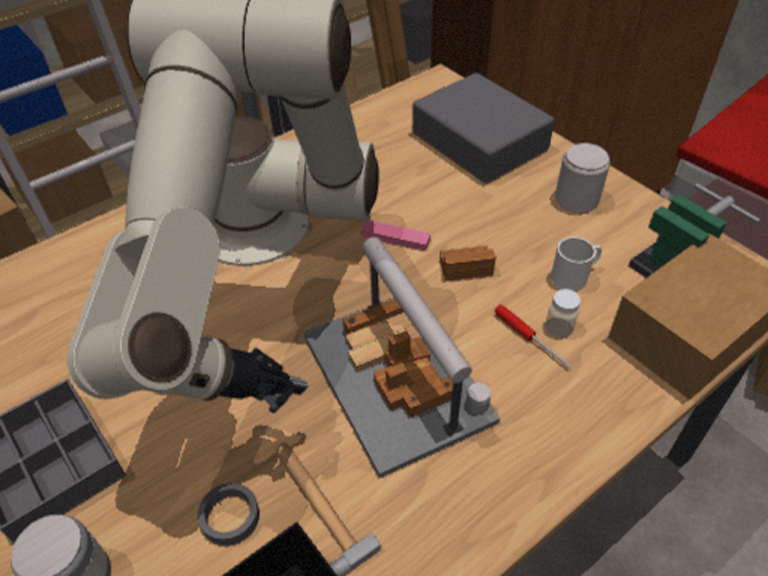

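```bash
python3 - <<'E'
from h import *
m=np.load('w15.npy',allow_pickle=True).item()
A=lambda x,y:((x+.5)/1.5-.5,(y+.5)/1.5-.5)
f=lambda p,z:Ji(onz(m,*A(*p),z)).round(1)
print('thick',f((318,213),48),f((430,214),48),'thin',f((350,104),48),f((424,105),48))
print('cleat',f((430,184),55),f((470,183),55),'bed',f((65,330),20),f((580,330),20),f((146,80),20))
print('slats',f((164,232),42),f((216,235),42),f((218,246),42),f((276,247),42),f((241,76),42),f((281,85),42))
E
```

```text
thick [-64.3   3.8  48. ] [-65.2 -75.   48. ] thin [ 43.3 -16.4  48. ] [ 42.2 -76.2  48. ]
cleat [-44.4 -75.4  55. ] [ -43.5 -103.9   55. ] bed [-141.   175.3   20. ] [-141.9 -176.8   20. ] [106.3 174.8  20. ]
slats [-76.1 111.9  42. ] [-78.7  75.1  42. ] [-87.7  72.3  42. ] [-88.6  32.2  42. ] [83.8 78.4 42. ] [72.7 43.1 42. ]
```

The thick end measures at x ≈ -65 and the straight side at y ≈ -75, both matching home. Handing in.

```bash
python3 - <<'E'
from h import *
print(robot.finish_job())
E
```

```text
the job is handed in; nothing more can be done
None
```

The slats are clamped and the wedge is home; I handed the job in about 22 s into the run. No verdict came back.

**What I did:**
- I gripped the moving jaw with the tool tilted 45° under the lamp tube. I slid it along jig y until it stopped with 34 N of resistance.
- I picked up the brown wedge, laid it on the bed and slid it in thin end first. It stopped at about 27 N.
- I let go, then tapped the thick end with closed fingers; 32 N moved it no further. I then backed the arm clear.

**Last checks:**
- **Wedge:** the thick end is at jig x ≈ -65 (expected -65), the thin end at about 43 (expected 45), and the straight side at y ≈ -75, along the cleat.
- **Slats:** in the last picture they lie flat, flush with each other and the fixed jaw.
- **Bystanders:** the other objects looked unmoved, as far as they were in view. The yellow look-alike was hidden behind the arm in the final picture.

**What disagreed:**
- **Camera calibration:** the scene and top cameras differed by about 10 mm in x, so I relied on the wrist camera.
- **Jaw travel:** by the arm's position the jaw stopped about 1 mm past the stated 62 mm. Slat edges seen by the wrist camera were 1–3 mm short of nominal. I put both down to measurement error in the jig pose.

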